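Put away the pastry cutters and the rolling pin

TASK

Put the pastry tools away: nest the three round cutters upright in the middle of the round wooden board, the smallest first, then the middle one over it, then the largest over both, each standing flat on the board. Then lay the rolling pin across the upper end of the sloping rack and let go, so that it rolls down by itself to rest against the stops. Leave the jar, the mug and the oval mould where they are.

Things in the scene. Friction and masses are not known exactly. Their poses are not given: they have to be found in the camera images.
- cutter_small: smallest of three round pastry cutters: bottomless steel ring, outer diameter 50, wall 2.5 thick, 20 high; two uprights carry a straight black grip bar over the diameter, 50 long, 14 wide, 10 thick, its top 48 above the ring's lower edge, open below. Origin: centre of the lower edge; z up, x along the bar (pinch it along y). Sizes in mm.
- cutter_medium: middle one of three round pastry cutters: bottomless steel ring, outer diameter 74, wall 2.5 thick, 28 high; two uprights carry a straight black grip bar over the diameter, 74 long, 14 wide, 10 thick, its top 78 above the ring's lower edge, open below. Fits loosely over the smallest. Origin: centre of the lower edge; z up, x along the bar (pinch it along y). Sizes in mm.
- cutter_large: largest of three round pastry cutters: bottomless steel ring, outer diameter 98, wall 2.5 thick, 34 high; two uprights carry a straight black grip bar over the diameter, 98 long, 14 wide, 10 thick, its top 108 above the ring's lower edge, open below. Fits loosely over both others. Origin: centre of the lower edge; z up, x along the bar (pinch it along y). Sizes in mm.
- rolling_pin: wooden rolling pin lying on the table, about 180 g: a straight barrel 130 mm long, 32 mm diameter, and a dark handle 18 mm in diameter at each end, 196 mm over all. Origin: middle of the pin, on its axis (16 mm above what it lies on); x along the pin; y and z turn with it as it rolls.
- board: round dark wooden board, fixed, 150 mm diameter, 12 mm thick. Origin: centre of its underside (on the table); its top is 12 mm above; z up.
- rack: sloping wooden rack, fixed: two parallel rails along its x, each 20 mm wide, centred at y = -48 and +48 mm, the space between them free for fingers. Upper faces run from x = -85 to +85 mm, at height 65 mm + 0.2126 x (12 degrees, rising to +x). At the low end each rail has an upright stop, inner face at x = -81 mm, top 78 mm high. Origin: on the table under its middle; z up.
- rack_upper (a point): a point at the upper end of the rack, midway between the rails, at rack x = +50 mm, height 92 mm: where the pin's centre is when laid there across both rails, its axis along the rack's y (this point's y). Let go there, it rolls freely to the stops, its centre then at rack x = -65, height 68 mm; it may follow the lower finger as that opens.
- jar: bystander: closed storage jar, 60 mm diameter, 85 mm high. Origin: centre of its underside.
- mug: bystander: white mug with handle, 76 mm diameter, 85 mm high. Origin: centre of its underside.
- mould: bystander: oval aluminium pastry mould, 72 x 44 mm, 36 mm high. Origin: centre of its underside.
Things that resemble listed ones, but are neither listed nor needed, are in the scene too. Leave any yellow look-alike of the rolling_pin alone. Leave any green look-alike of the rack alone.

How it is judged (in metres and radians):
On the way, in this order (a step that is already met when the one before it is completed fails the run):
1. the smallest cutter stands flat in the middle of the board (within 20 mm), released (horizontal distance between cutter_small and board below 0.02 m and z of cutter_small in the frame of board between 0.008 and 0.016 m and angle between cutter_small's own z axis and vertical below 0.08 rad and contact force between the fingers and cutter_small below 0.1 N and linear speed of cutter_small below 0.03 m/s), for 0.2 s.
2. the middle cutter stands flat on the board over the smallest, released (horizontal distance between cutter_medium and board below 0.026 m and z of cutter_medium in the frame of board between 0.008 and 0.016 m and angle between cutter_medium's own z axis and vertical below 0.08 rad and horizontal distance between cutter_medium and cutter_small below 0.02 m and contact force between the fingers and cutter_medium below 0.1 N and linear speed of cutter_medium below 0.03 m/s), for 0.2 s.
3. the largest cutter stands flat on the board over the other two, released (horizontal distance between cutter_large and board below 0.026 m and z of cutter_large in the frame of board between 0.008 and 0.016 m and angle between cutter_large's own z axis and vertical below 0.08 rad and horizontal distance between cutter_large and cutter_medium below 0.02 m and contact force between the fingers and cutter_large below 0.1 N and linear speed of cutter_large below 0.03 m/s), for 0.2 s.
4. the rolling pin lies on the rails, let go, more than 45 mm up the slope from its resting place (x of rolling_pin in the frame of rack between -0.02 and 0.09 m and y of rolling_pin in the frame of rack between -0.025 and 0.025 m and z of rolling_pin in the frame of rack between 0.07 and 0.106 m and contact force between rolling_pin and rack above 0.05 N and contact force between the fingers and rolling_pin below 0.05 N).
At the end, for the whole second after the job is handed in: The three cutters are nested, each flat on the board (within 4 mm and 0.08 rad), with its centre within 26 mm of the board's centre and within 20 mm of the next one's; the pin rests on both rails against the stops (within 8 mm along, 25 mm sideways and 0.1 rad); all is released and at rest (horizontal distance between each of cutter_small, cutter_medium, cutter_large and board below 0.026 m and z of cutter_small in the frame of board between 0.008 and 0.016 m and angle between each of cutter_small, cutter_medium, cutter_large's own z axis and vertical below 0.08 rad and z of cutter_medium in the frame of board between 0.008 and 0.016 m and z of cutter_large in the frame of board between 0.008 and 0.016 m and horizontal distance between cutter_small and cutter_medium below 0.02 m and horizontal distance between cutter_medium and cutter_large below 0.02 m and x of rolling_pin in the frame of rack between -0.073 and -0.057 m and y of rolling_pin in the frame of rack between -0.025 and 0.025 m and z of rolling_pin in the frame of rack between 0.062 and 0.074 m and angle between the x axis of rolling_pin and the y axis of rack, either way round below 0.1 rad and contact force between the fingers and cutter_small below 0.1 N and linear speed of each of cutter_small, cutter_medium, cutter_large, rolling_pin below 0.02 m/s and contact force between the fingers and cutter_medium below 0.1 N and contact force between the fingers and cutter_large below 0.1 N and contact force between the fingers and rolling_pin below 0.1 N); the robot touches nothing.
It fails at once if the jar is moved by more than 20 mm (distance of jar from where it was at the start of the episode above 0.02 m).
It fails at once if the mug is moved by more than 20 mm (distance of mug from where it was at the start of the episode above 0.02 m).
It fails at once if the mould is moved by more than 20 mm (distance of mould from where it was at the start of the episode above 0.02 m).
It also fails if it takes over 115 s, if anything falls off the work surface, if the arm or the gripper's body presses on something with over 40 N, if the wrist force passes 120 N, or if a joint passes its speed limit or range.

ROBOT

A 7-joint arm with a two-finger parallel gripper is mounted at the origin on the work surface. World frame = base frame: x ahead of the robot, y to its left, z up, the work surface at z = 0. Lengths are in m, angles in degrees, forces in N, time in s.
With the tool pointing down it reaches from about 0.425 to 0.875 m from the base axis. Payload 4.7 kg.
Tool frame: the origin (TCP) lies between the finger pads; the fingertips stand 8 mm ahead of it and the grasp point (between the pads) lies 11 mm behind it (env.tip_extent is the distance from the TCP to the fingertips, in m); z points along the fingers, y is the line along which they close (so a half turn about z gives the same grasp; the last joint's range is limited). The gripper opens to 87 mm and grips with 3 to 60 N. Pads are 19 mm wide; open, the fingers measure 117 mm over their backs; the gripper's body (75 mm by 190 mm) begins 51 mm behind the grasp point.
Start: joints at [73.516, 18.392, -4.016, 83.108, 1.295, 78.541, -3.26], TCP at [0.193, -0.621, 0.231] pointing down, gripper open.
Joint ranges: [-163.93, 163.93], [-17.29, 119.83], [-79.2, 71.16], [3.27, 140.29], [-89.18, 269.18], [5.43, 117.66], [-154.24, 154.24]. Speed limits (degrees/s): [147.25, 147.25, 180, 180, 180, 180, 180].

INTERFACE

Orientations are given as [roll, pitch, yaw] about the fixed x, y, z axes, in that order (R = Rz(yaw) Ry(pitch) Rx(roll)).
In Python, from cell import sensors, vision, workorder, env gives the robot as it stands.
- The arm moves only by the tool drive_tool, never from a script. Its argument "moves" is a list of rows, each an object of numbers: "x", "y", "z": the shift along the tool's x, y, z in mm; "rx", "ry", "rz": the turn, a rotation vector about the tool's x, y, z in rad; "fingers": the closure, from -1 (fully open) to 1 (shut). In form: [{"x": .., "y": .., "z": .., "rx": .., "ry": .., "rz": .., "fingers": ..}, ...]. A call has 1 to 20 rows; each row is the pose to reach, as a shift and turn from the pose commanded when the call began, along the tool's axes at that moment; what a row does not reach only later rows make up. A row lasts 1/8 s, in which the tool goes at most 62.5 mm and 10.7 degrees, less where a joint would pass 70% of its speed; a pose out of reach is approached as far as the arm can. A call with a gripper value outside its range is refused whole. The fingers move at their own pace and stop on an object; "force" is the grip in N (left out, the last holds). Time passes only in rows, so rows that repeat a pose let the fingers close. It gives the time, the measured TCP pose, the force, the opening and the grip force at its end, in the units of the state.
- sensors.get_obs(): the state, without advancing time (a new reading comes with each control period).
- vision.read_camera(name): name is "scene" or "top"; returns a dict with "image" (420x560x3 uint8, red, green, blue), "fx", "fy", "cx", "cy" (pixels), "R" (3x3) and "t" (3): a world point X has camera coordinates R X + t. Camera axes: x right, y down, z forward; pixel columns grow to the right and rows downward; lengths in m; the calibration is good to about 2 mm. A picture is of the moment at which its call begins. There is no depth.
- workorder.sign_off(): hands the job in; it is judged then, once.
The state is a dict: "time_s": time; "qpos": joint angles; "joint_velocities": joint speeds; "effort": joint torques, N m; "tool_pos": TCP position; "tool_rot": TCP orientation; "force": force on the tool from outside, world axes, zero at the start; "wrist_torque": the same for the moment, N m; "grip_width": finger opening in m; "grasp_force": force on a finger pad.
Only numpy, scipy, OpenCV 4.12 (cv2) and the standard library are available. Lean on these libraries where they do the work, as an engineer would, in place of code of your own. Each camera call takes 0.05 s, during which the arm holds its last target. There are 200 camera calls.

## Working session

There is one attempt and no reset: what is moved stays moved. The work goes in short steps, Python scripts to look and compute and a tool call to move; the robot and the scene stay as the last step left them, time stands still between calls to the robot, and variables do not carry over. Pictures are saved under pics/ and viewed, at most 14 in all, crops included, and the job is handed in when it is done.

Besides the shell and the picture viewer there is one more tool, called after "Request:" as name([rows], argument=value, ...), one row to a line, values as JSON. drive_tool: Moves the arm, as the interface text tells. Its arguments: {"type":"object","properties":{"moves":{"type":"array"},"force":{"type":"number"}},"required":["moves"]}

```bash
mkdir -p pics
cat > h.py <<'E'
import numpy as np,cv2
from cell import sensors,vision,workorder,env
from scipy.spatial.transform import Rotation as Ro
def snap(n,f):
    c=vision.read_camera(n); cv2.imwrite(f,c["image"][:,:,::-1]); np.savez('pics/'+n+'.npz',**{k:c[k] for k in c}); return c
def ray(c,u,v,z):
    R=np.array(c["R"]);t=np.array(c["t"]);o=-R.T@t
    d=R.T@np.array([(u-c["cx"])/c["fx"],(v-c["cy"])/c["fy"],1]); return o+d*(z-o[2])/d[2]
def proj(c,X):
    p=np.array(c["R"])@np.array(X)+np.array(c["t"]); return [float(p[0]/p[2]*c["fx"]+c["cx"]),float(p[1]/p[2]*c["fy"]+c["cy"])]
E
python3 - <<'E'
from h import *
for n in("top","scene"):
    c=snap(n,f"pics/{n}0.png"); print(n,c["fx"],c["cx"],c["cy"],(-np.array(c["R"]).T@c["t"]).round(3),np.array(c["R"]).round(2).tolist())
print(sensors.get_obs())
E
```

```text
top 519.6146485432957 271.877402252415 214.9453401504049 [0.421 0.099 1.665] [[0.01, -1.0, -0.01], [-1.0, -0.01, -0.06], [0.06, 0.01, -1.0]]
scene 389.53368607826036 277.54518591425216 210.4331976013857 [1.014 0.825 0.951] [[-0.83, 0.55, 0.01], [0.39, 0.59, -0.71], [-0.4, -0.59, -0.71]]
{'time_s': 0.1, 'qpos': array([73.51660309, 18.43323351, -4.01484854, 83.16637874,  1.2954105 ,
       78.54054933, -3.2597391 ]), 'joint_velocities': array([ 0.14734466, -0.07148019,  0.01861719, -0.04377807, -0.02880495,
        0.03682276, -0.07025618]), 'effort': array([-3.48934338e-05, -4.92570949e+01, -4.05612476e-01, -3.13399601e+01,
       -6.41490868e-02,  3.94711783e-02,  4.17426963e-05]), 'tool_pos': array([ 0.19300476, -0.62019585,  0.22960211]), 'tool_rot': array([-1.79905087e+02,  6.00309603e-03,  1.72926571e+01]), 'force': array([ 0.55306911, -0.47090263, -0.71753666]), 'wrist_torque': array([ 0.00733983, -0.01378837, -0.03290443]), 'grasp_force': 0.0, 'grip_width': 0.08684290545971009}
```

View pics/top0.png

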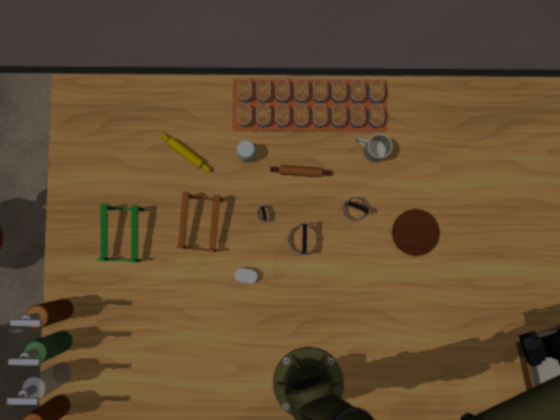

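View pics/scene0.png

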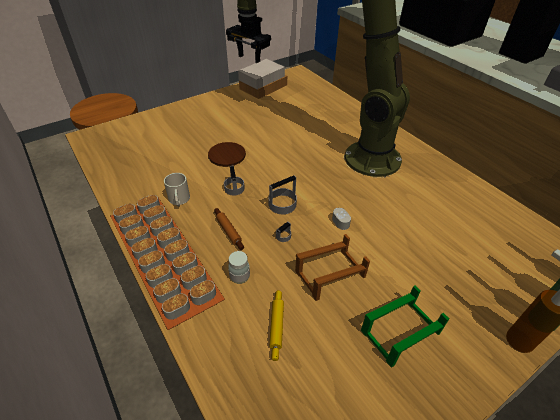

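Run:
```python
import cv2
t=cv2.imread('pics/top0.png');s=cv2.imread('pics/scene0.png')
cv2.imwrite('pics/c1.png',cv2.resize(t[130:280,235:435],None,fx=4,fy=4,interpolation=cv2.INTER_CUBIC))
a=cv2.resize(s[225:305,285:375],None,fx=4.4,fy=4.4,interpolation=cv2.INTER_CUBIC)
b=cv2.resize(t[185:260,170:255],None,fx=4.7,fy=4.7,interpolation=cv2.INTER_CUBIC)
print(a.shape,b.shape)
import numpy as np
h=360;o=np.zeros((h,800,3),np.uint8);o[:352,:396]=a[:352,:396];o[:352,400:799]=b[:352,:399];cv2.imwrite('pics/c2.png',o)
```

```text
(352, 396, 3) (352, 400, 3)
```

View pics/c1.png

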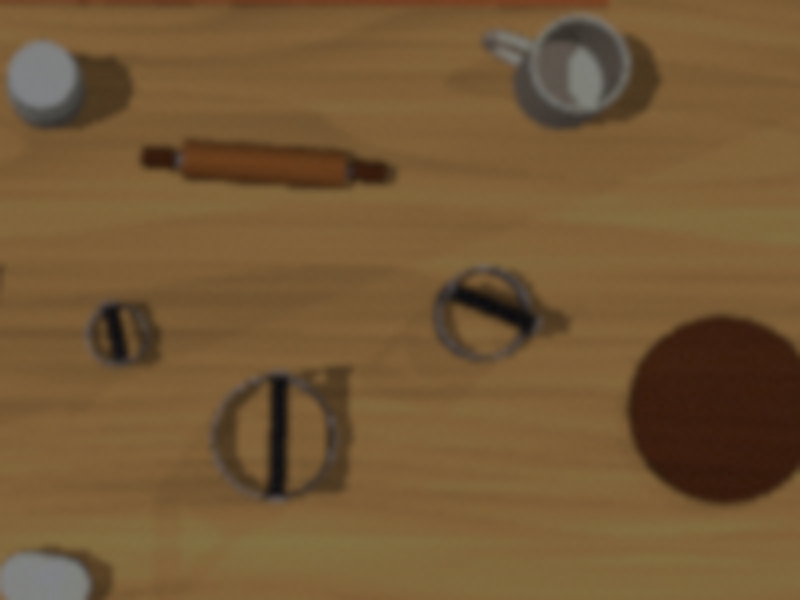

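View pics/c2.png

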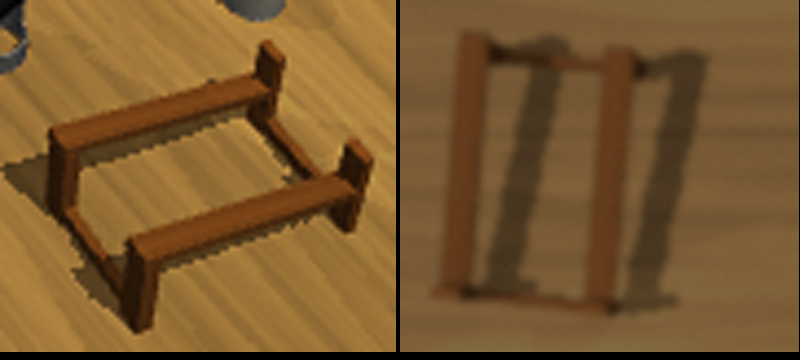

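Top view: the small cutter is at about (264,213), medium (358,207), large (304,239), board (416,232). The pin could be the brown one at (301,171) or the yellow one at (187,152). The brown one fits, since the yellow one is named as a look-alike. The rack could be the brown one at (200,222) or the green one at (122,233). The brown one fits for the same reason, and the crop shows its stops at the robot side, so the upper end faces +x.

```bash
cat > m.py <<'E'
from h import *
c=dict(np.load('pics/top.npz')); 
A=lambda x,y,z:ray(c,235+(x+.5)/4-.5,130+(y+.5)/4-.5,z)
B=lambda x,y,z:ray(c,170+(x-400+.5)/4.7-.5,185+(y+.5)/4.7-.5,z)
def seg(n,p,q,fit=None):
    d=q-p; print(n,((p+q)/2).round(4),'len',np.linalg.norm(d).round(4),'yaw',np.degrees(np.arctan2(d[1],d[0])).round(1))
seg('small',A(111,305,.048),A(120,361,.048))
seg('med',A(449,291,.078),A(535,326,.078))
seg('large',A(279,375,.108),A(276,497,.108))
seg('pin',A(141,156,.016),A(396,174,.016))
seg('barrel',A(182,161,.016),A(351,168,.016))
seg('board v',A(722.5,316,.012),A(722.5,503,.012))
seg('board h',A(629,409,.012),A(816,409,.012))
seg('railL',B(455,292,.049),B(475,32,.083))
seg('railR',B(602,308,.049),B(619,47,.083))
seg('top',B(475,32,.083),B(619,47,.083))
seg('bot',B(455,292,.049),B(602,308,.049))
s=dict(np.load('pics/scene.npz'))
E
python3 m.py
```

```text
small [0.5256 0.1429 0.048 ] len 0.0443 yaw -170.3
med [ 0.545  -0.1455  0.078 ] len 0.0707 yaw -111.8
large [0.4457 0.0192 0.108 ] len 0.0912 yaw 178.9
pin [0.6632 0.0231 0.016 ] len 0.204 yaw -93.6
barrel [0.6635 0.0247 0.016 ] len 0.135 yaw -91.9
board v [ 0.4717 -0.3381  0.012 ] len 0.1482 yaw 179.6
board h [ 0.4719 -0.3381  0.012 ] len 0.1478 yaw -89.5
railL [0.5023 0.3894 0.066 ] len 0.1734 yaw -5.4
railR [0.493  0.2935 0.066 ] len 0.1737 yaw -4.2
top [0.5825 0.3344 0.083 ] len 0.0946 yaw -95.5
bot [0.4129 0.3485 0.049 ] len 0.098 yaw -95.6
```

```bash
cat > ov.py <<'E'
from h import *
P=dict(small=(.5256,.1429,9.7),med=(.545,-.1455,68.2),large=(.4457,.0192,-1.1),pin=(.6633,.0240,87),board=(.4718,-.3381,0),rack=(.4977,.3414,-5))
def draw(n,box,k,out,P=P):
    c=dict(np.load(f'pics/{n}.npz')); im=np.ascontiguousarray(c['image'][:,:,::-1]); u0,v0,u1,v1=box
    im=cv2.resize(im[v0:v1,u0:u1],None,fx=k,fy=k,interpolation=cv2.INTER_CUBIC)
    def line(pts,pose,col=(0,255,255),z0=0):
        x,y,a=pose;a=np.radians(a);pp=[]
        for p in pts:
            u,v=proj(c,[x+p[0]*np.cos(a)-p[1]*np.sin(a),y+p[0]*np.sin(a)+p[1]*np.cos(a),p[2]]);pp.append([(u+.5-u0)*k-.5,(v+.5-v0)*k-.5])
        cv2.polylines(im,[np.array(pp).round().astype(int)],False,col,1)
    T=np.linspace(0,2*np.pi,60);circ=lambda r,z:[(r*np.cos(t),r*np.sin(t),z) for t in T]
    rect=lambda a,b,z:[(-a,-b,z),(a,-b,z),(a,b,z),(-a,b,z),(-a,-b,z)]
    for nm,r,h,H in(('small',.025,.02,.048),('med',.037,.028,.078),('large',.049,.034,.108)):
        z=P.get('z',0)
        line(circ(r,z+0),P[nm]);line(circ(r,z+h),P[nm]);line(rect(r,.007,z+H),P[nm],(0,255,0))
    line(rect(.065,.016,.016),P['pin']);line(rect(.098,.009,.016),P['pin'])
    line(circ(.075,.012),P['board'])
    for s in(-.048,.048): line([(-.085,s-.01,.0469),(.085,s-.01,.0831),(.085,s+.01,.0831),(-.085,s+.01,.0469),(-.085,s-.01,.0469)],P['rack'])
    cv2.imwrite(out,im)
if __name__=="__main__":
    draw('top',(165,135,445,275),2.85,'pics/o1.png'); draw('scene',(200,130,380,310),3.3,'pics/o2.png')
E
python3 ov.py
```

```text
(no output)
```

View pics/o1.png

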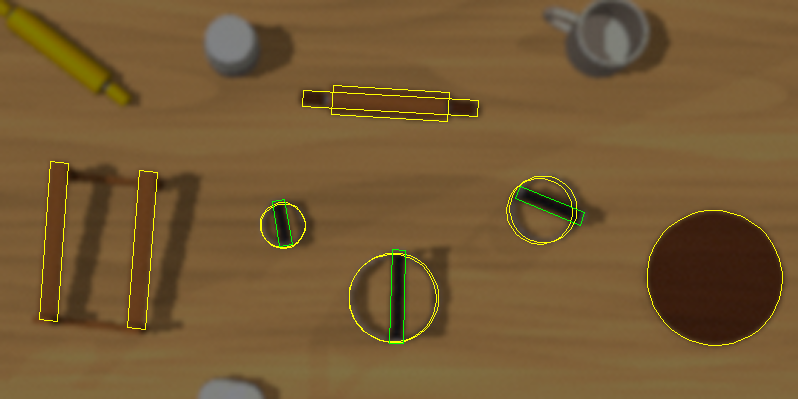

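View pics/o2.png

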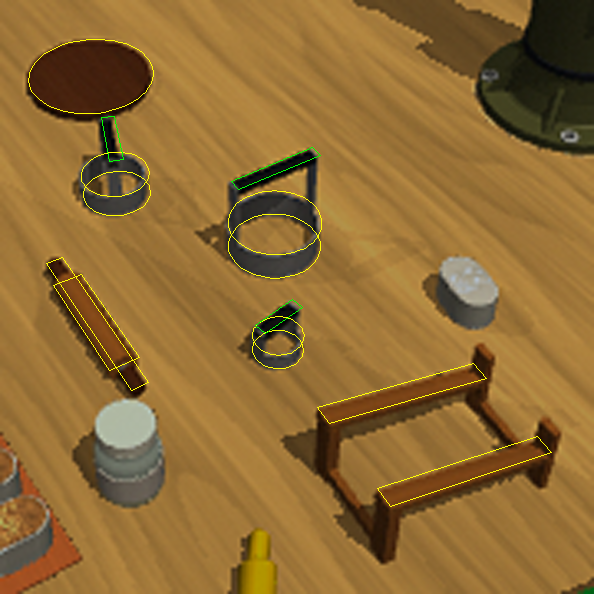

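The overlays fit the brown rack, brown pin, board and all three cutters to within about 2 mm in both views. Next I work out the moves.

```bash
cat > d.py <<'E'
import sys
from h import *
def go(*W):
    o=sensors.get_obs();p=o['tool_pos'];R=Ro.from_euler('xyz',o['tool_rot'],degrees=True)
    print('t',round(o['time_s'],2),'p',p.round(4),'rot',o['tool_rot'].round(2),'w',round(o['grip_width'],4),'gf',round(float(o['grasp_force']),2),'q7',o['qpos'][6].round(0))
    for x,y,z,a in W:
        d=R.inv().apply(np.array([x,y,z])-p)*1000; r=(R.inv()*Ro.from_euler('xyz',[180,0,a],degrees=True)).as_rotvec()
        print('xyz',d.round(1),'r',r.round(4))
if __name__=="__main__":
    a=[float(v) for v in sys.argv[1:]]; go(*[a[i:i+4] for i in range(0,len(a),4)])
E
python3 d.py .48 -.3 .231 13  .5256 .1429 .15 9.7
```

```text
t 0.1 p [ 0.193  -0.6202  0.2296] rot [-1.7991e+02  1.0000e-02  1.7290e+01] w 0.0868 gf 0.0 q7 -3.0
xyz [ 369.2 -220.4   -1.1] r [-0.0017  0.0002  0.0749]
xyz [ 544.4 -629.6   80.6] r [-0.0016  0.0002  0.1325]
```

Request:
drive_tool([
  {"x": 62,"y": -37,"z": 0},
  {"x": 123,"y": -73,"z": 0,"rz": 0.02},
  {"x": 185,"y": -110,"z": 0,"rz": 0.04},
  {"x": 246,"y": -147,"z": 0,"rz": 0.06},
  {"x": 308,"y": -184,"z": 0,"rz": 0.07},
  {"x": 369,"y": -220,"z": 0,"rz": 0.075},
  {"x": 394,"y": -278,"z": 11,"rz": 0.085},
  {"x": 419,"y": -337,"z": 23,"rz": 0.09},
  {"x": 444,"y": -395,"z": 34,"rz": 0.1},
  {"x": 469,"y": -454,"z": 46,"rz": 0.11},
  {"x": 494,"y": -512,"z": 57,"rz": 0.12},
  {"x": 519,"y": -571,"z": 69,"rz": 0.13},
  {"x": 544,"y": -629.5,"z": 80,"rz": 0.1325},
  {"x": 544,"y": -629.5,"z": 80,"rz": 0.1325},
  {"x": 544.4,"y": -629.6,"z": 80.6,"rz": 0.1325},
  {"x": 544.4,"y": -629.6,"z": 80.6,"rz": 0.1325},
  {"x": 544.4,"y": -629.6,"z": 80.6,"rz": 0.1325},
])

```text
invalid input at $.moves[0]: expected keys x, y, z, rx, ry, rz, fingers
```

```bash
python3 d.py .5256 .1429 .034 9.7
```

```text
t 0.1 p [ 0.193  -0.6202  0.2296] rot [-1.7991e+02  1.0000e-02  1.7290e+01] w 0.0868 gf 0.0 q7 -3.0
xyz [ 544.4 -629.4  196.6] r [-0.0016  0.0002  0.1325]
```

Request:
drive_tool([
  {"x": 185,"y": -110,"z": 0,"rx": 0,"ry": 0,"rz": 0.04,"fingers": -1},
  {"x": 185,"y": -110,"z": 0,"rx": 0,"ry": 0,"rz": 0.04,"fingers": -1},
  {"x": 369,"y": -220,"z": 0,"rx": 0,"ry": 0,"rz": 0.075,"fingers": -1},
  {"x": 369,"y": -220,"z": 0,"rx": 0,"ry": 0,"rz": 0.075,"fingers": -1},
  {"x": 369,"y": -220,"z": 0,"rx": 0,"ry": 0,"rz": 0.075,"fingers": -1},
  {"x": 369,"y": -220,"z": 0,"rx": 0,"ry": 0,"rz": 0.075,"fingers": -1},
  {"x": 369,"y": -220,"z": 0,"rx": 0,"ry": 0,"rz": 0.075,"fingers": -1},
  {"x": 544.4,"y": -629.6,"z": 80.6,"rx": 0,"ry": 0,"rz": 0.1325,"fingers": -1},
  {"x": 544.4,"y": -629.6,"z": 80.6,"rx": 0,"ry": 0,"rz": 0.1325,"fingers": -1},
  {"x": 544.4,"y": -629.6,"z": 80.6,"rx": 0,"ry": 0,"rz": 0.1325,"fingers": -1},
  {"x": 544.4,"y": -629.6,"z": 80.6,"rx": 0,"ry": 0,"rz": 0.1325,"fingers": -1},
  {"x": 544.4,"y": -629.6,"z": 80.6,"rx": 0,"ry": 0,"rz": 0.1325,"fingers": -1},
  {"x": 544.4,"y": -629.6,"z": 80.6,"rx": 0,"ry": 0,"rz": 0.1325,"fingers": -1},
  {"x": 544.4,"y": -629.6,"z": 80.6,"rx": 0,"ry": 0,"rz": 0.1325,"fingers": -1},
  {"x": 544.4,"y": -629.6,"z": 80.6,"rx": 0,"ry": 0,"rz": 0.1325,"fingers": -1},
  {"x": 544.4,"y": -629.6,"z": 80.6,"rx": 0,"ry": 0,"rz": 0.1325,"fingers": -1},
  {"x": 544.4,"y": -629.6,"z": 80.6,"rx": 0,"ry": 0,"rz": 0.1325,"fingers": -1},
  {"x": 544.4,"y": -629.6,"z": 80.6,"rx": 0,"ry": 0,"rz": 0.1325,"fingers": -1},
])

```text
time_s: 2.35
tool_pos: [0.5263, 0.1401, 0.1501]
tool_rot: [179.9, -0.0, 9.5]
force: [-1.2, -0.0, 0.7]
grip_width: 0.0866
grasp_force: 0.0
```

```bash
python3 d.py .5256 .1429 .034 9.7
```

```text
t 2.35 p [0.5263 0.1401 0.1501] rot [ 1.7994e+02 -1.0000e-02  9.5100e+00] w 0.0866 gf 0.0 q7 -105.0
xyz [ -0.2  -3.  116.1] r [ 0.0011 -0.0001 -0.0033]
```

Request:
drive_tool([
  {"x": 0,"y": 0,"z": 60,"rx": 0,"ry": 0,"rz": 0,"fingers": -1},
  {"x": 0,"y": 0,"z": 60,"rx": 0,"ry": 0,"rz": 0,"fingers": -1},
  {"x": 0,"y": 0,"z": 60,"rx": 0,"ry": 0,"rz": 0,"fingers": -1},
])

```text
time_s: 2.72
tool_pos: [0.5267, 0.142, 0.0913]
tool_rot: [180.0, -0.1, 9.6]
force: [-0.6, 0.3, 0.6]
grip_width: 0.087
grasp_force: 0.0
```

```bash
python3 d.py .5256 .1429 .034 9.7;python3 -c "
from h import *
print(proj(snap('top','pics/t1.png'),[.526,.143,.06]))
c=snap('scene','pics/s1.png');u,v=map(int,proj(c,[.526,.143,.06]));print(u,v)
cv2.imwrite('pics/s1c.png',cv2.resize(c['image'][v-60:v+40,u-50:u+50,::-1],None,fx=5,fy=5,interpolation=2))"
```

```text
t 2.73 p [0.5267 0.142  0.0913] rot [ 1.80e+02 -8.00e-02  9.64e+00] w 0.087 gf 0.0 q7 -107.0
xyz [-1.  -1.1 57.3] r [ 0.     -0.0014 -0.001 ]
[263.35673533646315, 212.4832759013088]
284 222
```

View pics/s1c.png

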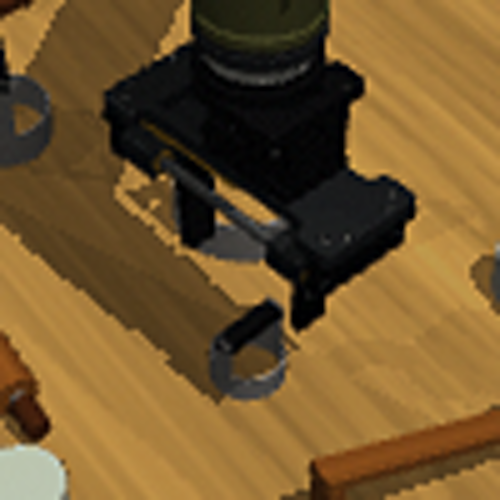

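The gripper stands straight over the small cutter at crop (250,350), with its fingers either side of the bar and clear of the large one. Next it descends and grips.

Request:
drive_tool([
  {"x": 0,"y": 0,"z": 57,"rx": 0,"ry": 0,"rz": 0,"fingers": -1},
  {"x": 0,"y": 0,"z": 57,"rx": 0,"ry": 0,"rz": 0,"fingers": -1},
  {"x": 0,"y": 0,"z": 57,"rx": 0,"ry": 0,"rz": 0,"fingers": -1},
  {"x": 0,"y": 0,"z": 57,"rx": 0,"ry": 0,"rz": 0,"fingers": 1},
  {"x": 0,"y": 0,"z": 57,"rx": 0,"ry": 0,"rz": 0,"fingers": 1},
  {"x": 0,"y": 0,"z": 57,"rx": 0,"ry": 0,"rz": 0,"fingers": 1},
  {"x": 0,"y": 0,"z": 57,"rx": 0,"ry": 0,"rz": 0,"fingers": 1},
  {"x": 0,"y": 0,"z": 57,"rx": 0,"ry": 0,"rz": 0,"fingers": 1},
  {"x": 0,"y": 0,"z": 57,"rx": 0,"ry": 0,"rz": 0,"fingers": 1},
], force=20)

```text
time_s: 3.95
tool_pos: [0.5258, 0.1423, 0.0329]
tool_rot: [180.0, 0.0, 9.7]
force: [0.3, 0.8, 0.2]
grip_width: 0.0348
grasp_force: 0.0
```

```bash
python3 d.py .526 .143 .18 9.7 .4718 -.3381 .18 20 .4718 -.3381 .075 20
```

```text
t 3.95 p [0.5258 0.1423 0.0329] rot [1.8e+02 1.0e-02 9.7e+00] w 0.0348 gf 0.0 q7 -110.0
xyz [   0.3   -0.6 -147.1] r [0.0001 0.0002 0.0001]
xyz [-134.2  464.4 -147.1] r [ 1.000e-04  2.000e-04 -1.797e-01]
xyz [-134.2  464.4  -42.1] r [ 1.000e-04  2.000e-04 -1.797e-01]
```

Still closing (35 mm open).

Request:
drive_tool([
  {"x": 0,"y": 0,"z": 0,"rx": 0,"ry": 0,"rz": 0,"fingers": 1},
  {"x": 0,"y": 0,"z": 0,"rx": 0,"ry": 0,"rz": 0,"fingers": 1},
  {"x": 0,"y": 0,"z": 0,"rx": 0,"ry": 0,"rz": 0,"fingers": 1},
  {"x": 0,"y": 0,"z": 0,"rx": 0,"ry": 0,"rz": 0,"fingers": 1},
  {"x": 0,"y": 0,"z": 0,"rx": 0,"ry": 0,"rz": 0,"fingers": 1},
], force=20)

```text
time_s: 4.58
tool_pos: [0.5258, 0.1423, 0.0328]
tool_rot: [180.0, 0.0, 9.7]
force: [-0.4, -0.5, -0.3]
grip_width: 0.0134
grasp_force: 20.0
```

Request:
drive_tool([
  {"x": 0,"y": 0,"z": -50,"rx": 0,"ry": 0,"rz": 0,"fingers": 1},
  {"x": 0,"y": 0,"z": -100,"rx": 0,"ry": 0,"rz": 0,"fingers": 1},
  {"x": 0,"y": 0,"z": -147,"rx": 0,"ry": 0,"rz": 0,"fingers": 1},
  {"x": 0,"y": 0,"z": -147,"rx": 0,"ry": 0,"rz": 0,"fingers": 1},
  {"x": -15,"y": 50,"z": -147,"rx": 0,"ry": 0,"rz": -0.02,"fingers": 1},
  {"x": -29,"y": 100,"z": -147,"rx": 0,"ry": 0,"rz": -0.04,"fingers": 1},
  {"x": -44,"y": 150,"z": -147,"rx": 0,"ry": 0,"rz": -0.06,"fingers": 1},
  {"x": -58,"y": 200,"z": -147,"rx": 0,"ry": 0,"rz": -0.08,"fingers": 1},
  {"x": -73,"y": 250,"z": -147,"rx": 0,"ry": 0,"rz": -0.1,"fingers": 1},
  {"x": -87,"y": 300,"z": -147,"rx": 0,"ry": 0,"rz": -0.12,"fingers": 1},
  {"x": -101,"y": 350,"z": -147,"rx": 0,"ry": 0,"rz": -0.14,"fingers": 1},
  {"x": -116,"y": 400,"z": -147,"rx": 0,"ry": 0,"rz": -0.16,"fingers": 1},
  {"x": -130,"y": 450,"z": -147,"rx": 0,"ry": 0,"rz": -0.17,"fingers": 1},
  {"x": -134.2,"y": 464.4,"z": -120,"rx": 0,"ry": 0,"rz": -0.1797,"fingers": 1},
  {"x": -134.2,"y": 464.4,"z": -80,"rx": 0,"ry": 0,"rz": -0.1797,"fingers": 1},
  {"x": -134.2,"y": 464.4,"z": -50,"rx": 0,"ry": 0,"rz": -0.1797,"fingers": 1},
  {"x": -134.2,"y": 464.4,"z": -42,"rx": 0,"ry": 0,"rz": -0.1797,"fingers": 1},
  {"x": -134.2,"y": 464.4,"z": -42,"rx": 0,"ry": 0,"rz": -0.1797,"fingers": 1},
  {"x": -134.2,"y": 464.4,"z": -42,"rx": 0,"ry": 0,"rz": -0.1797,"fingers": 1},
  {"x": -134.2,"y": 464.4,"z": -42,"rx": 0,"ry": 0,"rz": -0.1797,"fingers": 1},
])

```text
time_s: 7.08
tool_pos: [0.4726, -0.3386, 0.0763]
tool_rot: [179.9, -0.1, 20.0]
force: [0.5, -0.2, -0.9]
grip_width: 0.0139
grasp_force: 20.0
```

```bash
python3 d.py .4718 -.3381 .0455 20 .4718 -.3381 .125 20 .545 -.1455 .125 68.2
```

```text
t 7.08 p [ 0.4726 -0.3386  0.0763] rot [ 1.7987e+02 -7.0000e-02  2.0000e+01] w 0.0139 gf 20.0 q7 -42.0
xyz [-0.6 -0.8 30.8] r [ 0.0022 -0.0012  0.    ]
xyz [ -0.5  -0.6 -48.7] r [ 0.0022 -0.0012  0.    ]
xyz [ 134.1 -156.6  -48.9] r [ 2.600e-03 -1.000e-04 -8.412e-01]
```

Request:
drive_tool([
  {"x": -0.5,"y": -0.5,"z": 15,"rx": 0,"ry": 0,"rz": 0,"fingers": 1},
  {"x": -0.5,"y": -0.5,"z": 26,"rx": 0,"ry": 0,"rz": 0,"fingers": 1},
  {"x": -0.5,"y": -0.5,"z": 30.5,"rx": 0,"ry": 0,"rz": 0,"fingers": 1},
  {"x": -0.5,"y": -0.5,"z": 31,"rx": 0,"ry": 0,"rz": 0,"fingers": 1},
  {"x": -0.5,"y": -0.5,"z": 31,"rx": 0,"ry": 0,"rz": 0,"fingers": 1},
  {"x": -0.5,"y": -0.5,"z": 31,"rx": 0,"ry": 0,"rz": 0,"fingers": 1},
])

```text
time_s: 7.82
tool_pos: [0.4701, -0.337, 0.0446]
tool_rot: [-179.9, 0.1, 20.0]
force: [-5.8, 3.9, 9.4]
grip_width: 0.0135
grasp_force: 20.0
```

Request:
drive_tool([
  {"x": 0,"y": 0,"z": 0,"rx": 0,"ry": 0,"rz": 0,"fingers": -1},
  {"x": 0,"y": 0,"z": 0,"rx": 0,"ry": 0,"rz": 0,"fingers": -1},
  {"x": 0,"y": 0,"z": 0,"rx": 0,"ry": 0,"rz": 0,"fingers": -1},
  {"x": 0,"y": 0,"z": 0,"rx": 0,"ry": 0,"rz": 0,"fingers": -1},
  {"x": 0,"y": 0,"z": 0,"rx": 0,"ry": 0,"rz": 0,"fingers": -1},
  {"x": 0,"y": 0,"z": -50,"rx": 0,"ry": 0,"rz": 0,"fingers": -1},
  {"x": 0,"y": 0,"z": -90,"rx": 0,"ry": 0,"rz": 0,"fingers": -1},
  {"x": 0,"y": 0,"z": -90,"rx": 0,"ry": 0,"rz": 0,"fingers": -1},
])

```text
time_s: 8.82
tool_pos: [0.4735, -0.3392, 0.138]
tool_rot: [179.6, -0.2, 20.0]
force: [0.9, -0.8, 0.0]
grip_width: 0.0838
grasp_force: 0.0
```

```bash
python3 d.py .545 -.1455 .13 68.2 .545 -.1455 .063 68.2
```

```text
t 8.82 p [ 0.4735 -0.3392  0.138 ] rot [179.63  -0.23  19.99] w 0.0838 gf 0.0 q7 -41.0
xyz [ 133.4 -157.6    7.5] r [ 0.0078 -0.001  -0.8414]
xyz [ 133.1 -158.1   74.5] r [ 0.0078 -0.001  -0.8414]
```

Request:
drive_tool([
  {"x": 44,"y": -52,"z": 0,"rx": 0,"ry": 0,"rz": -0.17,"fingers": -1},
  {"x": 88,"y": -104,"z": 0,"rx": 0,"ry": 0,"rz": -0.34,"fingers": -1},
  {"x": 133,"y": -157,"z": 0,"rx": 0,"ry": 0,"rz": -0.51,"fingers": -1},
  {"x": 134,"y": -157,"z": 0,"rx": 0,"ry": 0,"rz": -0.68,"fingers": -1},
  {"x": 134,"y": -157,"z": 0,"rx": 0,"ry": 0,"rz": -0.841,"fingers": -1},
  {"x": 134,"y": -157,"z": 5,"rx": 0,"ry": 0,"rz": -0.841,"fingers": -1},
  {"x": 134,"y": -157,"z": 5,"rx": 0,"ry": 0,"rz": -0.841,"fingers": -1},
  {"x": 134,"y": -157,"z": 5,"rx": 0,"ry": 0,"rz": -0.841,"fingers": -1},
  {"x": 134,"y": -157,"z": 5,"rx": 0,"ry": 0,"rz": -0.841,"fingers": -1},
])

```text
time_s: 9.95
tool_pos: [0.5433, -0.1447, 0.129]
tool_rot: [180.0, 0.0, 68.1]
force: [-0.3, 0.6, 0.5]
grip_width: 0.0872
grasp_force: 0.0
```

```bash
python3 d.py .545 -.1455 .063 68.2; python3 -c "
from h import *
c=snap('top','pics/t2.png');s=snap('scene','pics/s2.png')
import ov
P=dict(ov.P,small=(.4718,-.3381,20));P['z']=.012
ov.draw('top',(370,185,460,275),4,'pics/a.png',P);ov.draw('scene',(180,110,280,210),4,'pics/b.png',P)
cv2.imwrite('pics/a2.png',np.hstack([cv2.resize(cv2.imread('pics/a.png'),(400,400)),cv2.imread('pics/b.png')]))"
```

```text
t 9.95 p [ 0.5433 -0.1447  0.129 ] rot [1.800e+02 1.000e-02 6.811e+01] w 0.0872 gf 0.0 q7 -16.0
xyz [-0.1  1.9 66. ] r [ 0.0001  0.0001 -0.0016]
```

View pics/a2.png

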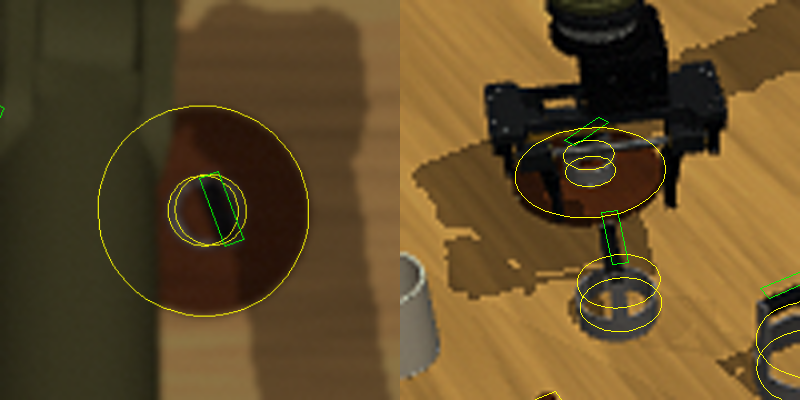

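The small cutter stands within 2 mm of the board's centre, as the top overlay shows. Now the medium one.

Request:
drive_tool([
  {"x": 0,"y": 1.5,"z": 40,"rx": 0,"ry": 0,"rz": 0,"fingers": -1},
  {"x": 0,"y": 1.5,"z": 66,"rx": 0,"ry": 0,"rz": 0,"fingers": -1},
  {"x": 0,"y": 1.5,"z": 66,"rx": 0,"ry": 0,"rz": 0,"fingers": 0.5},
  {"x": 0,"y": 1.5,"z": 66,"rx": 0,"ry": 0,"rz": 0,"fingers": 1},
  {"x": 0,"y": 1.5,"z": 66,"rx": 0,"ry": 0,"rz": 0,"fingers": 1},
  {"x": 0,"y": 1.5,"z": 66,"rx": 0,"ry": 0,"rz": 0,"fingers": 1},
  {"x": 0,"y": 1.5,"z": 66,"rx": 0,"ry": 0,"rz": 0,"fingers": 1},
  {"x": 0,"y": 1.5,"z": 66,"rx": 0,"ry": 0,"rz": 0,"fingers": 1},
  {"x": 0,"y": 1.5,"z": 66,"rx": 0,"ry": 0,"rz": 0,"fingers": 1},
  {"x": 0,"y": 1.5,"z": 66,"rx": 0,"ry": 0,"rz": 0,"fingers": 1},
  {"x": 0,"y": 1.5,"z": 66,"rx": 0,"ry": 0,"rz": 0,"fingers": 1},
  {"x": 0,"y": 1.5,"z": 66,"rx": 0,"ry": 0,"rz": 0,"fingers": 1},
  {"x": 0,"y": 1.5,"z": 66,"rx": 0,"ry": 0,"rz": 0,"fingers": 1},
], force=20)

```text
time_s: 11.68
tool_pos: [0.5448, -0.145, 0.0629]
tool_rot: [180.0, 0.0, 68.2]
force: [0.4, -0.4, 0.1]
grip_width: 0.0141
grasp_force: 19.7
```

```bash
python3 d.py .545 -.1455 .18 68.2 .4718 -.3381 .18 60 .4718 -.3381 .145 60
```

```text
t 11.68 p [ 0.5448 -0.145   0.0629] rot [180.     0.    68.18] w 0.0141 gf 19.71 q7 -19.0
xyz [  -0.4    0.4 -117.1] r [ 0.      0.0001 -0.0003]
xyz [-206.4    4.  -117.1] r [0.000e+00 1.000e-04 1.428e-01]
xyz [-206.4    4.   -82.1] r [0.000e+00 1.000e-04 1.428e-01]
```

Request:
drive_tool([
  {"x": 0,"y": 0,"z": -50,"rx": 0,"ry": 0,"rz": 0,"fingers": 1},
  {"x": 0,"y": 0,"z": -100,"rx": 0,"ry": 0,"rz": 0,"fingers": 1},
  {"x": 0,"y": 0,"z": -117,"rx": 0,"ry": 0,"rz": 0,"fingers": 1},
  {"x": -50,"y": 1,"z": -117,"rx": 0,"ry": 0,"rz": 0.035,"fingers": 1},
  {"x": -100,"y": 2,"z": -117,"rx": 0,"ry": 0,"rz": 0.07,"fingers": 1},
  {"x": -150,"y": 3,"z": -117,"rx": 0,"ry": 0,"rz": 0.1,"fingers": 1},
  {"x": -190,"y": 4,"z": -117,"rx": 0,"ry": 0,"rz": 0.14,"fingers": 1},
  {"x": -206.4,"y": 4,"z": -117,"rx": 0,"ry": 0,"rz": 0.143,"fingers": 1},
  {"x": -206.4,"y": 4,"z": -100,"rx": 0,"ry": 0,"rz": 0.143,"fingers": 1},
  {"x": -206.4,"y": 4,"z": -82,"rx": 0,"ry": 0,"rz": 0.143,"fingers": 1},
  {"x": -206.4,"y": 4,"z": -82,"rx": 0,"ry": 0,"rz": 0.143,"fingers": 1},
  {"x": -206.4,"y": 4,"z": -82,"rx": 0,"ry": 0,"rz": 0.143,"fingers": 1},
  {"x": -206.4,"y": 4,"z": -82,"rx": 0,"ry": 0,"rz": 0.143,"fingers": 1},
  {"x": -206.4,"y": 4,"z": -82,"rx": 0,"ry": 0,"rz": 0.143,"fingers": 1},
])

```text
time_s: 13.42
tool_pos: [0.4721, -0.3382, 0.1456]
tool_rot: [179.9, 0.0, 60.0]
force: [0.0, 0.6, -0.6]
grip_width: 0.0137
grasp_force: 19.7
```

```bash
python3 d.py .4718 -.3381 .0755 60
```

```text
t 13.43 p [ 0.4721 -0.3382  0.1456] rot [1.7994e+02 2.0000e-02 6.0000e+01] w 0.0137 gf 19.7 q7 -2.0
xyz [-0.1 -0.4 70.1] r [ 0.0011  0.0003 -0.0001]
```

Request:
drive_tool([
  {"x": 0,"y": 0,"z": 25,"rx": 0,"ry": 0,"rz": 0,"fingers": 1},
  {"x": 0,"y": 0,"z": 45,"rx": 0,"ry": 0,"rz": 0,"fingers": 1},
  {"x": 0,"y": 0,"z": 60,"rx": 0,"ry": 0,"rz": 0,"fingers": 1},
  {"x": 0,"y": 0,"z": 68,"rx": 0,"ry": 0,"rz": 0,"fingers": 1},
  {"x": 0,"y": 0,"z": 69.5,"rx": 0,"ry": 0,"rz": 0,"fingers": 1},
  {"x": 0,"y": 0,"z": 69.5,"rx": 0,"ry": 0,"rz": 0,"fingers": 1},
  {"x": 0,"y": 0,"z": 69.5,"rx": 0,"ry": 0,"rz": 0,"fingers": 1},
  {"x": 0,"y": 0,"z": 69.5,"rx": 0,"ry": 0,"rz": 0,"fingers": 1},
])

```text
time_s: 14.42
tool_pos: [0.472, -0.3383, 0.076]
tool_rot: [179.9, 0.0, 60.0]
force: [0.2, -0.5, -0.6]
grip_width: 0.0135
grasp_force: 19.7
```

Request:
drive_tool([
  {"x": 0,"y": 0,"z": 1,"rx": 0,"ry": 0,"rz": 0,"fingers": 1},
  {"x": 0,"y": 0,"z": 1,"rx": 0,"ry": 0,"rz": 0,"fingers": 1},
  {"x": 0,"y": 0,"z": 1,"rx": 0,"ry": 0,"rz": 0,"fingers": -1},
  {"x": 0,"y": 0,"z": 1,"rx": 0,"ry": 0,"rz": 0,"fingers": -1},
  {"x": 0,"y": 0,"z": 1,"rx": 0,"ry": 0,"rz": 0,"fingers": -1},
  {"x": 0,"y": 0,"z": 1,"rx": 0,"ry": 0,"rz": 0,"fingers": -1},
  {"x": 0,"y": 0,"z": 1,"rx": 0,"ry": 0,"rz": 0,"fingers": -1},
  {"x": 0,"y": 0,"z": -40,"rx": 0,"ry": 0,"rz": 0,"fingers": -1},
  {"x": 0,"y": 0,"z": -80,"rx": 0,"ry": 0,"rz": 0,"fingers": -1},
  {"x": 0,"y": 0,"z": -80,"rx": 0,"ry": 0,"rz": 0,"fingers": -1},
  {"x": 0,"y": 0,"z": -80,"rx": 0,"ry": 0,"rz": 0,"fingers": -1},
])

```text
time_s: 15.8
tool_pos: [0.4714, -0.3379, 0.155]
tool_rot: [-180.0, 0.0, 60.0]
force: [-0.6, 0.4, -0.8]
grip_width: 0.0858
grasp_force: 0.0
```

```bash
python3 d.py .4457 .0192 .155 -1.1 .4457 .0192 .155 178.9
```

```text
t 15.8 p [ 0.4714 -0.3379  0.155 ] rot [-1.7997e+02  1.0000e-02  5.9990e+01] w 0.0858 gf 0.0 q7 -2.0
xyz [ 296.4 -200.9    0. ] r [-4.0000e-04  5.0000e-04  1.0661e+00]
xyz [ 296.4 -200.9    0. ] r [-6.0000e-04 -5.0000e-04 -2.0755e+00]
```

Request:
drive_tool([
  {"x": 50,"y": -34,"z": 0,"rx": 0,"ry": 0,"rz": 0.17,"fingers": -1},
  {"x": 100,"y": -68,"z": 0,"rx": 0,"ry": 0,"rz": 0.34,"fingers": -1},
  {"x": 150,"y": -102,"z": 0,"rx": 0,"ry": 0,"rz": 0.51,"fingers": -1},
  {"x": 200,"y": -136,"z": 0,"rx": 0,"ry": 0,"rz": 0.68,"fingers": -1},
  {"x": 250,"y": -169,"z": 0,"rx": 0,"ry": 0,"rz": 0.85,"fingers": -1},
  {"x": 290,"y": -197,"z": 0,"rx": 0,"ry": 0,"rz": 1.02,"fingers": -1},
  {"x": 296.4,"y": -201,"z": 0,"rx": 0,"ry": 0,"rz": 1.066,"fingers": -1},
  {"x": 296.4,"y": -201,"z": 0,"rx": 0,"ry": 0,"rz": 1.066,"fingers": -1},
  {"x": 296.4,"y": -201,"z": 0,"rx": 0,"ry": 0,"rz": 1.066,"fingers": -1},
  {"x": 296.4,"y": -201,"z": 0,"rx": 0,"ry": 0,"rz": 1.066,"fingers": -1},
  {"x": 296.4,"y": -201,"z": 0,"rx": 0,"ry": 0,"rz": 1.066,"fingers": -1},
  {"x": 296.4,"y": -201,"z": 0,"rx": 0,"ry": 0,"rz": 1.066,"fingers": -1},
])

```text
time_s: 17.3
tool_pos: [0.446, 0.0188, 0.1554]
tool_rot: [-180.0, 0.0, -1.1]
force: [-0.2, 0.5, -1.3]
grip_width: 0.0872
grasp_force: 0.0
```

```bash
python3 d.py .4457 .0192 .093 -1.1; python3 -c "
from h import *
c=snap('top','pics/t3.png');s=snap('scene','pics/s3.png')
import ov
P=dict(ov.P,small=(.4718,-.3381,20),med=(.472,-.3381,60));P['z']=.012
ov.draw('top',(370,185,460,275),4,'pics/a.png',P);ov.draw('scene',(180,110,280,210),4,'pics/b.png',P)
cv2.imwrite('pics/a3.png',np.hstack([cv2.resize(cv2.imread('pics/a.png'),(400,400)),cv2.imread('pics/b.png')]))"
```

```text
t 17.3 p [0.446  0.0188 0.1554] rot [-180.      0.     -1.12] w 0.0872 gf 0.0 q7 -95.0
xyz [-0.3 -0.4 62.4] r [-0.      0.0001 -0.0003]
```

View pics/a3.png

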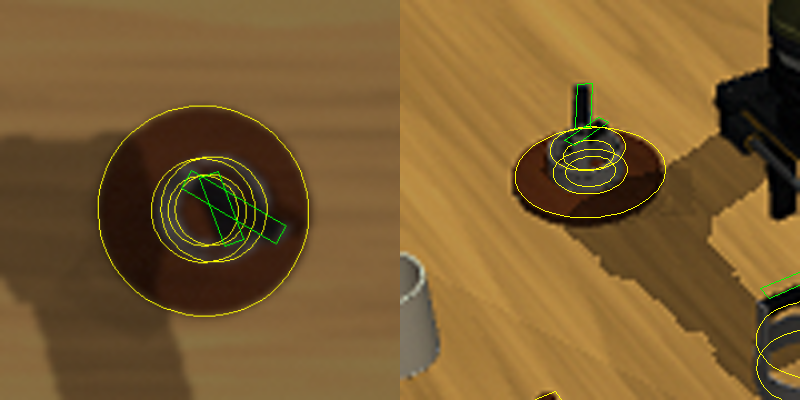

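The medium cutter is nested over the small one and flat on the board: its rings and bar match the overlay in both views. Now the large one.

Request:
drive_tool([
  {"x": 0,"y": 0,"z": 40,"rx": 0,"ry": 0,"rz": 0,"fingers": -1},
  {"x": 0,"y": 0,"z": 62.5,"rx": 0,"ry": 0,"rz": 0,"fingers": -1},
  {"x": 0,"y": 0,"z": 62.5,"rx": 0,"ry": 0,"rz": 0,"fingers": 0.5},
  {"x": 0,"y": 0,"z": 62.5,"rx": 0,"ry": 0,"rz": 0,"fingers": 1},
  {"x": 0,"y": 0,"z": 62.5,"rx": 0,"ry": 0,"rz": 0,"fingers": 1},
  {"x": 0,"y": 0,"z": 62.5,"rx": 0,"ry": 0,"rz": 0,"fingers": 1},
  {"x": 0,"y": 0,"z": 62.5,"rx": 0,"ry": 0,"rz": 0,"fingers": 1},
  {"x": 0,"y": 0,"z": 62.5,"rx": 0,"ry": 0,"rz": 0,"fingers": 1},
  {"x": 0,"y": 0,"z": 62.5,"rx": 0,"ry": 0,"rz": 0,"fingers": 1},
  {"x": 0,"y": 0,"z": 62.5,"rx": 0,"ry": 0,"rz": 0,"fingers": 1},
  {"x": 0,"y": 0,"z": 62.5,"rx": 0,"ry": 0,"rz": 0,"fingers": 1},
  {"x": 0,"y": 0,"z": 62.5,"rx": 0,"ry": 0,"rz": 0,"fingers": 1},
  {"x": 0,"y": 0,"z": 62.5,"rx": 0,"ry": 0,"rz": 0,"fingers": 1},
], force=20)

```text
time_s: 19.02
tool_pos: [0.4459, 0.0192, 0.0929]
tool_rot: [180.0, 0.0, -1.1]
force: [0.3, 0.5, -0.3]
grip_width: 0.0138
grasp_force: 20.0
```

```bash
python3 d.py .4457 .0192 .22 -1.1 .4718 -.3381 .22 20 .4718 -.3381 .21 20
```

```text
t 19.02 p [0.4459 0.0192 0.0929] rot [ 1.80e+02  1.00e-02 -1.09e+00] w 0.0138 gf 19.99 q7 -98.0
xyz [  -0.2   -0.  -127.1] r [0.     0.0001 0.0002]
xyz [  32.6  356.7 -127.1] r [-0.000e+00  1.000e-04 -3.681e-01]
xyz [  32.6  356.7 -117.1] r [-0.000e+00  1.000e-04 -3.681e-01]
```

Request:
drive_tool([
  {"x": 0,"y": 0,"z": -50,"rx": 0,"ry": 0,"rz": 0,"fingers": 1},
  {"x": 0,"y": 0,"z": -100,"rx": 0,"ry": 0,"rz": 0,"fingers": 1},
  {"x": 0,"y": 0,"z": -127,"rx": 0,"ry": 0,"rz": 0,"fingers": 1},
  {"x": 5,"y": 50,"z": -127,"rx": 0,"ry": 0,"rz": -0.05,"fingers": 1},
  {"x": 10,"y": 100,"z": -127,"rx": 0,"ry": 0,"rz": -0.1,"fingers": 1},
  {"x": 14,"y": 150,"z": -127,"rx": 0,"ry": 0,"rz": -0.15,"fingers": 1},
  {"x": 18,"y": 200,"z": -127,"rx": 0,"ry": 0,"rz": -0.2,"fingers": 1},
  {"x": 23,"y": 250,"z": -127,"rx": 0,"ry": 0,"rz": -0.25,"fingers": 1},
  {"x": 28,"y": 300,"z": -127,"rx": 0,"ry": 0,"rz": -0.3,"fingers": 1},
  {"x": 31,"y": 340,"z": -127,"rx": 0,"ry": 0,"rz": -0.35,"fingers": 1},
  {"x": 32.6,"y": 356.7,"z": -127,"rx": 0,"ry": 0,"rz": -0.368,"fingers": 1},
  {"x": 32.6,"y": 356.7,"z": -120,"rx": 0,"ry": 0,"rz": -0.368,"fingers": 1},
  {"x": 32.6,"y": 356.7,"z": -117,"rx": 0,"ry": 0,"rz": -0.368,"fingers": 1},
  {"x": 32.6,"y": 356.7,"z": -117,"rx": 0,"ry": 0,"rz": -0.368,"fingers": 1},
  {"x": 32.6,"y": 356.7,"z": -117,"rx": 0,"ry": 0,"rz": -0.368,"fingers": 1},
  {"x": 32.6,"y": 356.7,"z": -117,"rx": 0,"ry": 0,"rz": -0.368,"fingers": 1},
  {"x": 32.6,"y": 356.7,"z": -117,"rx": 0,"ry": 0,"rz": -0.368,"fingers": 1},
])

```text
time_s: 21.15
tool_pos: [0.4719, -0.338, 0.2102]
tool_rot: [180.0, -0.0, 20.0]
force: [-1.3, -0.7, -1.8]
grip_width: 0.0136
grasp_force: 20.0
```

```bash
python3 d.py .4718 -.3381 .1052 20
```

```text
t 21.15 p [ 0.4719 -0.338   0.2102] rot [ 1.7998e+02 -1.0000e-02  2.0000e+01] w 0.0136 gf 19.99 q7 -40.0
xyz [-1.00e-01 -0.00e+00  1.05e+02] r [ 0.0004 -0.0001  0.0001]
```

Request:
drive_tool([
  {"x": 0,"y": 0,"z": 25,"rx": 0,"ry": 0,"rz": 0,"fingers": 1},
  {"x": 0,"y": 0,"z": 50,"rx": 0,"ry": 0,"rz": 0,"fingers": 1},
  {"x": 0,"y": 0,"z": 75,"rx": 0,"ry": 0,"rz": 0,"fingers": 1},
  {"x": 0,"y": 0,"z": 95,"rx": 0,"ry": 0,"rz": 0,"fingers": 1},
  {"x": 0,"y": 0,"z": 103,"rx": 0,"ry": 0,"rz": 0,"fingers": 1},
  {"x": 0,"y": 0,"z": 105,"rx": 0,"ry": 0,"rz": 0,"fingers": 1},
  {"x": 0,"y": 0,"z": 105,"rx": 0,"ry": 0,"rz": 0,"fingers": 1},
  {"x": 0,"y": 0,"z": 105,"rx": 0,"ry": 0,"rz": 0,"fingers": 1},
  {"x": 0,"y": 0,"z": 105,"rx": 0,"ry": 0,"rz": 0,"fingers": 1},
])

```text
time_s: 22.28
tool_pos: [0.4721, -0.3384, 0.1055]
tool_rot: [179.9, -0.0, 20.0]
force: [-0.5, -0.4, -0.5]
grip_width: 0.014
grasp_force: 20.0
```

Request:
drive_tool([
  {"x": 0,"y": 0,"z": 0.5,"rx": 0,"ry": 0,"rz": 0,"fingers": 1},
  {"x": 0,"y": 0,"z": 0.5,"rx": 0,"ry": 0,"rz": 0,"fingers": -1},
  {"x": 0,"y": 0,"z": 0.5,"rx": 0,"ry": 0,"rz": 0,"fingers": -1},
  {"x": 0,"y": 0,"z": 0.5,"rx": 0,"ry": 0,"rz": 0,"fingers": -1},
  {"x": 0,"y": 0,"z": 0.5,"rx": 0,"ry": 0,"rz": 0,"fingers": -1},
  {"x": 0,"y": 0,"z": 0.5,"rx": 0,"ry": 0,"rz": 0,"fingers": -1},
  {"x": 0,"y": 0,"z": -40,"rx": 0,"ry": 0,"rz": 0,"fingers": -1},
  {"x": 0,"y": 0,"z": -80,"rx": 0,"ry": 0,"rz": 0,"fingers": -1},
  {"x": 0,"y": 0,"z": -80,"rx": 0,"ry": 0,"rz": 0,"fingers": -1},
  {"x": 0,"y": 0,"z": -80,"rx": 0,"ry": 0,"rz": 0,"fingers": -1},
])

```text
time_s: 23.52
tool_pos: [0.4715, -0.338, 0.1845]
tool_rot: [-180.0, 0.0, 20.0]
force: [0.7, -0.1, -0.7]
grip_width: 0.0855
grasp_force: 0.0
```

```bash
python3 d.py .6633 .024 .185 87 .6633 .024 .12 87
```

```text
t 23.52 p [ 0.4715 -0.338   0.1845] rot [-1.7998e+02  3.0000e-02  1.9990e+01] w 0.0855 gf 0.0 q7 -41.0
xyz [ 304.  -274.6   -0.6] r [-6.0000e-04  2.0000e-04 -1.1695e+00]
xyz [ 304.1 -274.6   64.4] r [-6.0000e-04  2.0000e-04 -1.1695e+00]
```

Request:
drive_tool([
  {"x": 43,"y": -39,"z": 0,"rx": 0,"ry": 0,"rz": -0.17,"fingers": -1},
  {"x": 86,"y": -78,"z": 0,"rx": 0,"ry": 0,"rz": -0.34,"fingers": -1},
  {"x": 130,"y": -117,"z": 0,"rx": 0,"ry": 0,"rz": -0.51,"fingers": -1},
  {"x": 174,"y": -157,"z": 0,"rx": 0,"ry": 0,"rz": -0.68,"fingers": -1},
  {"x": 217,"y": -196,"z": 0,"rx": 0,"ry": 0,"rz": -0.85,"fingers": -1},
  {"x": 260,"y": -235,"z": 0,"rx": 0,"ry": 0,"rz": -1.02,"fingers": -1},
  {"x": 295,"y": -266,"z": 20,"rx": 0,"ry": 0,"rz": -1.16,"fingers": -1},
  {"x": 304,"y": -274.6,"z": 64,"rx": 0,"ry": 0,"rz": -1.17,"fingers": -1},
  {"x": 304,"y": -274.6,"z": 64,"rx": 0,"ry": 0,"rz": -1.17,"fingers": -1},
  {"x": 304,"y": -274.6,"z": 64,"rx": 0,"ry": 0,"rz": -1.17,"fingers": -1},
  {"x": 304,"y": -274.6,"z": 64,"rx": 0,"ry": 0,"rz": -1.17,"fingers": -1},
  {"x": 304,"y": -274.6,"z": 64,"rx": 0,"ry": 0,"rz": -1.17,"fingers": -1},
  {"x": 304,"y": -274.6,"z": 64,"rx": 0,"ry": 0,"rz": -1.17,"fingers": -1},
])

```text
time_s: 25.15
tool_pos: [0.6639, 0.0234, 0.1218]
tool_rot: [179.9, 0.0, 87.0]
force: [0.1, -0.2, 0.2]
grip_width: 0.0868
grasp_force: 0.0
```

```bash
python3 d.py .6633 .024 .01 87; python3 -c "
from h import *
c=snap('top','pics/t4.png');s=snap('scene','pics/s4.png')
import ov
P=dict(ov.P,small=(.4718,-.3381,20),med=(.472,-.3381,60),large=(.472,-.3381,20));P['z']=.012
ov.draw('top',(370,185,460,275),4,'pics/a.png',P);ov.draw('scene',(180,110,280,210),4,'pics/b.png',P)
cv2.imwrite('pics/a4.png',np.hstack([cv2.resize(cv2.imread('pics/a.png'),(400,400)),cv2.imread('pics/b.png')]))"
```

```text
t 25.15 p [0.6639 0.0234 0.1218] rot [1.7992e+02 2.0000e-02 8.6990e+01] w 0.0868 gf 0.0 q7 -20.0
xyz [  0.6  -0.8 111.8] r [ 0.0013  0.0004 -0.0002]
```

View pics/a4.png

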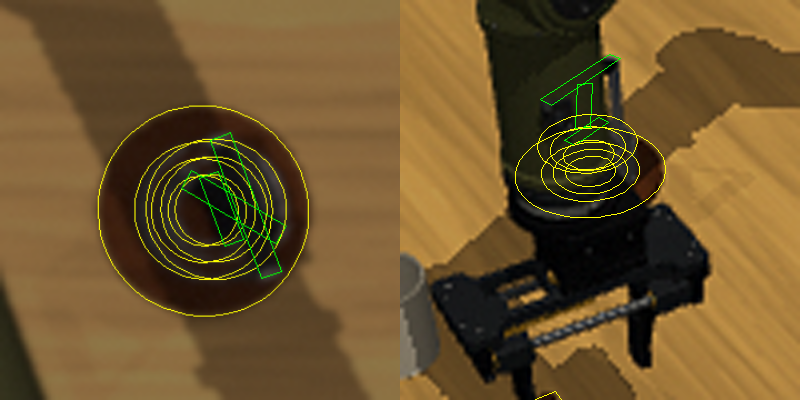

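All three cutters are nested and match the overlay. Now I grip the pin.

Request:
drive_tool([
  {"x": 0,"y": 0,"z": 50,"rx": 0,"ry": 0,"rz": 0,"fingers": -1},
  {"x": 0,"y": 0,"z": 85,"rx": 0,"ry": 0,"rz": 0,"fingers": -1},
  {"x": 0,"y": 0,"z": 105,"rx": 0,"ry": 0,"rz": 0,"fingers": -1},
  {"x": 0,"y": 0,"z": 109.5,"rx": 0,"ry": 0,"rz": 0,"fingers": -1},
  {"x": 0,"y": 0,"z": 109.5,"rx": 0,"ry": 0,"rz": 0,"fingers": -1},
  {"x": 0,"y": 0,"z": 109.5,"rx": 0,"ry": 0,"rz": 0,"fingers": 1},
  {"x": 0,"y": 0,"z": 109.5,"rx": 0,"ry": 0,"rz": 0,"fingers": 1},
  {"x": 0,"y": 0,"z": 109.5,"rx": 0,"ry": 0,"rz": 0,"fingers": 1},
  {"x": 0,"y": 0,"z": 109.5,"rx": 0,"ry": 0,"rz": 0,"fingers": 1},
  {"x": 0,"y": 0,"z": 109.5,"rx": 0,"ry": 0,"rz": 0,"fingers": 1},
  {"x": 0,"y": 0,"z": 109.5,"rx": 0,"ry": 0,"rz": 0,"fingers": 1},
  {"x": 0,"y": 0,"z": 109.5,"rx": 0,"ry": 0,"rz": 0,"fingers": 1},
  {"x": 0,"y": 0,"z": 109.5,"rx": 0,"ry": 0,"rz": 0,"fingers": 1},
  {"x": 0,"y": 0,"z": 109.5,"rx": 0,"ry": 0,"rz": 0,"fingers": 1},
], force=25)

```text
time_s: 27.0
tool_pos: [0.6636, 0.0239, 0.0114]
tool_rot: [180.0, 0.0, 87.0]
force: [0.6, 0.4, 0.6]
grip_width: 0.0315
grasp_force: 25.0
```

```bash
python3 d.py .663 .024 .16 87 .5475 .337 .16 85  .5475 .337 .1 85
```

```text
t 27.0 p [0.6636 0.0239 0.0114] rot [179.99   0.    87.03] w 0.0315 gf 24.99 q7 -23.0
xyz [ 1.000e-01 -6.000e-01 -1.486e+02] r [0.0001 0.     0.0006]
xyz [ 306.7 -132.2 -148.6] r [0.0001 0.     0.0355]
xyz [ 306.7 -132.2  -88.6] r [0.0001 0.     0.0355]
```

Request:
drive_tool([
  {"x": 0,"y": 0,"z": -50,"rx": 0,"ry": 0,"rz": 0,"fingers": 1},
  {"x": 0,"y": 0,"z": -100,"rx": 0,"ry": 0,"rz": 0,"fingers": 1},
  {"x": 0,"y": 0,"z": -148,"rx": 0,"ry": 0,"rz": 0,"fingers": 1},
  {"x": 46,"y": -20,"z": -148,"rx": 0,"ry": 0,"rz": 0,"fingers": 1},
  {"x": 92,"y": -40,"z": -148,"rx": 0,"ry": 0,"rz": 0.01,"fingers": 1},
  {"x": 138,"y": -60,"z": -148,"rx": 0,"ry": 0,"rz": 0.02,"fingers": 1},
  {"x": 184,"y": -80,"z": -148,"rx": 0,"ry": 0,"rz": 0.025,"fingers": 1},
  {"x": 230,"y": -100,"z": -148,"rx": 0,"ry": 0,"rz": 0.03,"fingers": 1},
  {"x": 275,"y": -119,"z": -148,"rx": 0,"ry": 0,"rz": 0.035,"fingers": 1},
  {"x": 306.7,"y": -132,"z": -140,"rx": 0,"ry": 0,"rz": 0.035,"fingers": 1},
  {"x": 306.7,"y": -132,"z": -110,"rx": 0,"ry": 0,"rz": 0.035,"fingers": 1},
  {"x": 306.7,"y": -132,"z": -92,"rx": 0,"ry": 0,"rz": 0.035,"fingers": 1},
  {"x": 306.7,"y": -132,"z": -92,"rx": 0,"ry": 0,"rz": 0.035,"fingers": 1},
  {"x": 306.7,"y": -132,"z": -92,"rx": 0,"ry": 0,"rz": 0.035,"fingers": 1},
  {"x": 306.7,"y": -132,"z": -92,"rx": 0,"ry": 0,"rz": 0.035,"fingers": 1},
  {"x": 306.7,"y": -132,"z": -92,"rx": 0,"ry": 0,"rz": 0.035,"fingers": 1},
])

```text
time_s: 29.0
tool_pos: [0.5482, 0.337, 0.1043]
tool_rot: [179.9, -0.0, 85.0]
force: [0.5, 0.2, -1.8]
grip_width: 0.0313
grasp_force: 25.0
```

```bash
python3 d.py .5475 .337 .088 85; python3 -c "
from h import *
c=snap('top','pics/t5.png');s=snap('scene','pics/s5.png')
import ov
ov.draw('scene',(270,190,390,310),5,'pics/b5.png')"
```

```text
t 29.0 p [0.5482 0.337  0.1043] rot [ 1.7993e+02 -3.0000e-02  8.5000e+01] w 0.0313 gf 24.99 q7 -54.0
xyz [-0.1 -0.7 16.3] r [ 0.0012 -0.0006  0.    ]
```

View pics/b5.png

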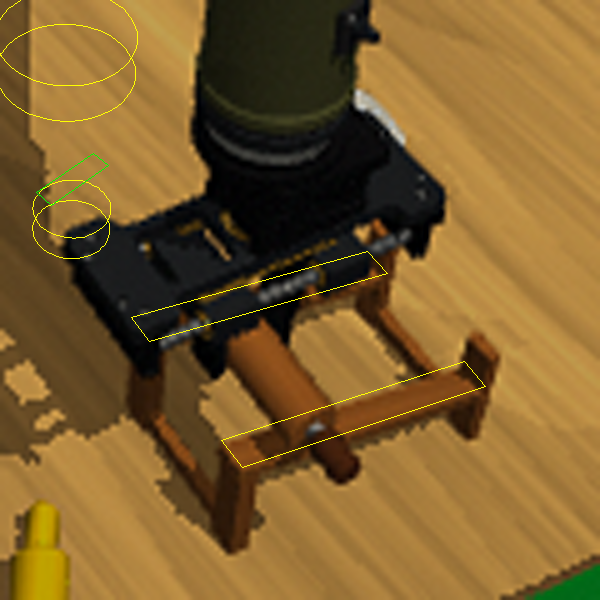

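The pin hangs square across both rails near the upper end. Next it goes down until it touches.

Request:
drive_tool([
  {"x": 0,"y": 0,"z": 8,"rx": 0,"ry": 0,"rz": 0,"fingers": 1},
  {"x": 0,"y": 0,"z": 14,"rx": 0,"ry": 0,"rz": 0,"fingers": 1},
  {"x": 0,"y": 0,"z": 16,"rx": 0,"ry": 0,"rz": 0,"fingers": 1},
  {"x": 0,"y": 0,"z": 16,"rx": 0,"ry": 0,"rz": 0,"fingers": 1},
  {"x": 0,"y": 0,"z": 16,"rx": 0,"ry": 0,"rz": 0,"fingers": 1},
  {"x": 0,"y": 0,"z": 16,"rx": 0,"ry": 0,"rz": 0,"fingers": 1},
])

```text
time_s: 29.85
tool_pos: [0.5477, 0.3371, 0.0875]
tool_rot: [180.0, -0.0, 85.0]
force: [0.1, -0.4, -1.6]
grip_width: 0.0315
grasp_force: 25.0
```

Request:
drive_tool([
  {"x": 0,"y": 0,"z": 1.5,"rx": 0,"ry": 0,"rz": 0,"fingers": 1},
  {"x": 0,"y": 0,"z": 1.5,"rx": 0,"ry": 0,"rz": 0,"fingers": 1},
  {"x": 0,"y": 0,"z": 1.5,"rx": 0,"ry": 0,"rz": 0,"fingers": 1},
])

```text
time_s: 30.22
tool_pos: [0.5478, 0.3372, 0.0869]
tool_rot: [180.0, -0.0, 85.0]
force: [-2.2, -1.2, 5.0]
grip_width: 0.0316
grasp_force: 25.0
```

Touching now, with 5 N up. Open and lift straight away.

Request:
drive_tool([
  {"x": 0,"y": 0,"z": -0.5,"rx": 0,"ry": 0,"rz": 0,"fingers": -1},
  {"x": 0,"y": 0,"z": -0.5,"rx": 0,"ry": 0,"rz": 0,"fingers": -1},
  {"x": 0,"y": 0,"z": -0.5,"rx": 0,"ry": 0,"rz": 0,"fingers": -1},
  {"x": 0,"y": 0,"z": -0.5,"rx": 0,"ry": 0,"rz": 0,"fingers": -1},
  {"x": 0,"y": 0,"z": -40,"rx": 0,"ry": 0,"rz": 0,"fingers": -1},
  {"x": 0,"y": 0,"z": -90,"rx": 0,"ry": 0,"rz": 0,"fingers": -1},
  {"x": 0,"y": 0,"z": -120,"rx": 0,"ry": 0,"rz": 0,"fingers": -1},
  {"x": 60,"y": 60,"z": -120,"rx": 0,"ry": 0,"rz": 0,"fingers": -1},
  {"x": -60,"y": -40,"z": -120,"rx": 0,"ry": 0,"rz": 0,"fingers": -1},
  {"x": -120,"y": -80,"z": -120,"rx": 0,"ry": 0,"rz": 0,"fingers": -1},
  {"x": -180,"y": -80,"z": -120,"rx": 0,"ry": 0,"rz": 0,"fingers": -1},
  {"x": -200,"y": -80,"z": -120,"rx": 0,"ry": 0,"rz": 0,"fingers": -1},
  {"x": -200,"y": -80,"z": -120,"rx": 0,"ry": 0,"rz": 0,"fingers": -1},
  {"x": -200,"y": -80,"z": -120,"rx": 0,"ry": 0,"rz": 0,"fingers": -1},
  {"x": -200,"y": -80,"z": -120,"rx": 0,"ry": 0,"rz": 0,"fingers": -1},
  {"x": -200,"y": -80,"z": -120,"rx": 0,"ry": 0,"rz": 0,"fingers": -1},
])

```text
time_s: 32.22
tool_pos: [0.4507, 0.1463, 0.206]
tool_rot: [-180.0, -0.1, 85.2]
force: [0.1, 0.2, -0.6]
grip_width: 0.0869
grasp_force: 0.0
```

```bash
python3 -c "
from h import *
c=snap('top','pics/t6.png');s=snap('scene','pics/s6.png')
import ov
o=np.array([.4977,.3414]);x=o-.065*np.array([np.cos(np.radians(-5)),np.sin(np.radians(-5))]);print(x)
ov.draw('scene',(270,190,390,310),3.33,'pics/a.png');ov.draw('top',(150,170,270,290),3.33,'pics/b.png')
cv2.imwrite('pics/b6.png',np.hstack([cv2.imread('pics/a.png'),cv2.imread('pics/b.png')]))
p1=[proj(c,[x[0]+.0087*k*0-(-.0872)*k*0+np.cos(np.radians(85))*k,x[1]+np.sin(np.radians(85))*k,.068]) for k in(-.098,.098)];print((np.array(p1)-[150,170])*3.33+[400,0])"
```

```text
[0.43294734 0.34706512]
[[660.64762342 249.78252581]
 [449.81290969 229.18121292]]
```

View pics/b6.png

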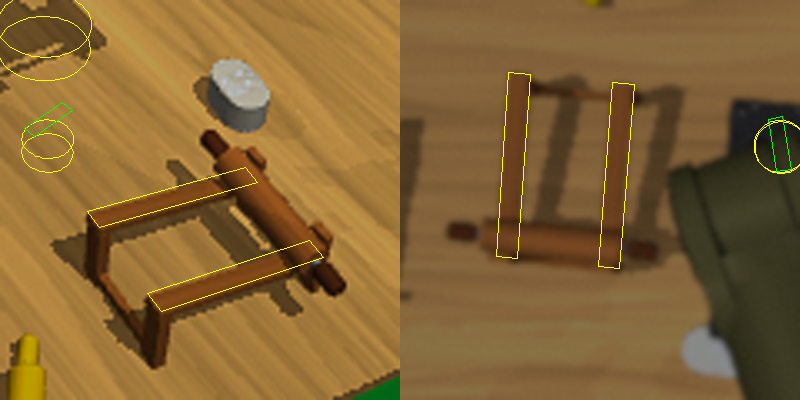

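The pin lies against both stops. Its ends are at (447,231) and (657,251) in the crop, against a prediction of (450,229) and (661,250). I let it settle briefly and then hand in.

Request:
drive_tool([
  {"x": 0,"y": 0,"z": 0,"rx": 0,"ry": 0,"rz": 0,"fingers": -1},
  {"x": 0,"y": 0,"z": 0,"rx": 0,"ry": 0,"rz": 0,"fingers": -1},
  {"x": 0,"y": 0,"z": 0,"rx": 0,"ry": 0,"rz": 0,"fingers": -1},
  {"x": 0,"y": 0,"z": 0,"rx": 0,"ry": 0,"rz": 0,"fingers": -1},
  {"x": 0,"y": 0,"z": 0,"rx": 0,"ry": 0,"rz": 0,"fingers": -1},
  {"x": 0,"y": 0,"z": 0,"rx": 0,"ry": 0,"rz": 0,"fingers": -1},
  {"x": 0,"y": 0,"z": 0,"rx": 0,"ry": 0,"rz": 0,"fingers": -1},
  {"x": 0,"y": 0,"z": 0,"rx": 0,"ry": 0,"rz": 0,"fingers": -1},
])

```text
time_s: 33.33
tool_pos: [0.4506, 0.1447, 0.2059]
tool_rot: [-180.0, 0.0, 85.0]
force: [0.5, -0.2, 1.0]
grip_width: 0.0868
grasp_force: 0.0
```

```bash
python3 -c "
from h import *
print(workorder.sign_off())"
```

```text
the job is handed in; nothing more can be done
None
```

I handed the job in at about 33 s: the three cutters are nested on the board, the pin rolled down to rest against the rack's stops, and I did not touch the jar, mug or mould; sign-off returned no verdict.

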